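Fit the sprung roller into the bottle roller

TASK

Take the black roller with the spring-loaded pin out of its grey cradle and fit it into the bottle roller stand: press its sprung pin against the tall blue bracket until the plain end clears the low white bracket, lower it, and let its spring take it back so that both ends sit fully home in their recesses, then let go. Never jam the roller or let it knock hard against the brackets, and leave the small bottle, the marker and the lying tube where they are.

Things in the scene. Friction and masses are not known exactly. Their poses are not given: they have to be found in the camera images.
- roller: Loose black roller, about 0.17 kg, 26 mm in diameter, 110 mm long without its end pins. Origin on its axis, at the middle of the black body; its y axis runs along the axis to the sprung end (blue band). Thin rubber rings (28.4 mm, look only) sit 21 and 34 mm either side of the middle; grip between the inner two.
- sprung_end (a point): Centre of the black body's +y end face (moves with the roller). From it a steel pin 8 mm in diameter with a slippery ball tip (friction about 0.12) stands out 22 mm along the roller's +y. A spring lets it be pushed in by at most 18.5 mm, where it is solid: 3 N to start, then 0.4 N more per mm (10.4 N at the end of the stroke).
- plain_end (a point): Centre of the black body's -y end face (moves with the roller). From it a fixed steel stub, 8 mm in diameter with a flat end, stands out 8 mm along the roller's -y.
- cradle: Fixed grey cradle, 70 x 110 x 52 mm. Origin at the centre of its underside. At the start the roller lies along its y, axis 60 mm above the origin, in two V supports at y = -42 and +42 mm (10 mm thick). Between them it is open for fingers; the base there is 10 mm high.
- stand: Fixed bottle roller stand: white base 12 mm thick, x = -40..110 mm, y = -105..105 mm. Origin on the bench below the roller's place. A fixed drive roller (26 mm) lies along y at x = +75 mm, 60 mm high; its posts reach 78 mm. At x = 0 two brackets 32 mm wide, faces 119 mm apart, share one carriage that is clamped up to 12 mm off centre to +y or -y: not measured, find it by touch.
- seat (a point): Fixed to the stand, at its x = 0, y = 0, z = 60 mm: where the roller's origin lies when seated (its y along the stand's y) if the carriage is centred; else up to 12 mm to either side along y, as the carriage is. Seated, the black body's -y end lies against the white bracket's face and the sprung pin is still pushed in 3 mm.
- blue_face (a point): Fixed to the stand (x = 0, y = +64, z = 60 mm): the blue bracket's face if the carriage is centred. Top at z = 102. In the face is an upright groove 12 mm wide, 3 mm deep, open above; it ends below on a ledge at z = 56 on which the 8 mm pin rests. Just above the ledge (z 56 to 66) a recess goes 7 mm deeper than the groove floor. Above that the pin meets the groove floor.
- white_face (a point): Fixed to the stand (x = 0, y = -55, z = 60 mm): the white bracket's face if the carriage is centred. Groove, ledge, recess as in the blue one, but its top is at z = 69 mm: the black body passes over it with its axis above z = 83. With the pin on the blue groove floor (axis at z = 70 to 97), the stub clears this bracket's groove floor once the pin is pushed in 15 mm (16.5 is right, 18.5 is solid).
- reagent_bottle: Bystander: small white bottle, loose, 41 mm in diameter, 74 mm high. Origin at the centre of its underside.
- marker_1: Bystander: black marker pen with a green band, loose, 11 x 126 x 14 mm, lying on the bench. Origin at the centre of its underside, length along its y.
- tube15_lying: Bystander: loose clear tube with a blue cap lying on the bench, 38 x 120 x 22 mm. Origin at the centre of its underside.

How it is judged:
By the outcome, as a careful person would: the job done as asked, in the order asked, and still so for the second after the job is handed in, with the robot touching nothing.
It also fails if it takes over 42 s, if anything falls off the work surface, if the arm or the gripper's body presses on something with over 40 N, if the wrist force passes 120 N, or if a joint passes its speed limit or range.

ROBOT

A 6-joint arm with a two-finger parallel gripper is mounted at the origin on a cart in front of the work surface, level with it; the furniture and walls round the work are solid. World frame = base frame: x ahead of the robot, y to its left, z up, the work surface at z = 0. Lengths are in m, angles in degrees, forces in N, time in s.
With the tool pointing down it reaches from about 0.4 to 0.825 m from the base axis. Payload 7 kg.
Tool frame: the origin (TCP) lies at the centre of the arm's flange, where the gripper is bolted on; the fingertips stand 178 mm ahead of it and the grasp point (between the pads) lies 159 mm ahead of it (r.tips_ahead is the z of the fingertips in the tool frame, in m); z points along the fingers, y is the line along which they close (so a half turn about z gives the same grasp; the last joint's range is limited). The gripper opens to 88 mm and grips with 3 to 60 N. Pads are 19 mm wide; open, the fingers measure 130 mm over their backs; the gripper's body (78 mm by 193 mm) begins 47 mm behind the grasp point.
Start: joints at [-53.451, 20.546, 0.682, 0, -70.136, -16.507], TCP at [0.231, -0.634, 0.405] pointing down, gripper open.
Joint ranges: [-176.03, 176.03], [-82.01, 121.73], [-58.28, 71.71], [-173.87, 95.51], [-174.79, -0.11], [-173.66, 173.66]. Speed limits (degrees/s): [136.94, 136.94, 172.46, 180, 180, 180].

INTERFACE

Orientations are given as [roll, pitch, yaw] about the fixed x, y, z axes, in that order (R = Rz(yaw) Ry(pitch) Rx(roll)).
In Python, from plant import r gives the robot as it stands. The module is installed in compiled form; this text tells all that it offers.
- The arm moves only by the shell command python3 -m pendant 'ROWS' [FORCE]. ROWS is JSON, a list that holds one entry, the list of rows, each a list of 7 numbers: the shift along the tool's x, y, z in m, then the turn, a rotation vector about the tool's x, y, z in degrees, then the gripper command: -1 is shut, 1 is fully open, values between are in proportion. A call has 1 to 5 rows; each row is the pose to reach, as a shift and turn from the pose commanded when the call began, along the tool's axes at that moment; what a row does not reach only later rows make up. A row lasts 1/10 s, in which the tool goes at most 50 mm and 8.59 degrees, less where a joint would pass 70% of its speed; a pose out of reach is approached as far as the arm can. A call with a gripper value outside its range is refused whole. The fingers move at their own pace and stop on an object; FORCE is the grip in N (left out, the last holds). Time passes only in rows, so rows that repeat a pose let the fingers close. It gives the time, the measured TCP pose, the force, the opening and the grip force at its end, in the units of the state.
- r.get_state(): the state, without advancing time (a new reading comes with each control period).
- r.capture(name): name is "scene" or "top"; returns the picture (420x560x3 uint8, red, green, blue); there is no depth.
- r.camera_params(name): a dict with "fx", "fy", "cx", "cy" (pixels), "R" (3x3) and "t" (3): a world point X has camera coordinates R X + t. Camera axes: x right, y down, z forward; pixel columns grow to the right and rows downward; lengths in m; the calibration is good to about 2 mm. A picture is of the moment at which its call begins. camera_params takes no time and is no camera call.
- r.close_job(): hands the job in; it is judged then, once.
The state is a dict: "time_s": time; "joints": joint angles; "qd": joint speeds; "joint_torque": joint torques, N m; "tcp_pos": TCP position; "eef_rot": TCP orientation; "contact_force": force on the tool from outside, world axes, zero at the start; "moment": the same for the moment, N m; "gripper_width": finger opening in m; "gripper_force": force on a finger pad.
Only numpy, scipy, OpenCV 4.12 (cv2) and the standard library are available. Lean on these libraries where they do the work, as an engineer would, in place of code of your own. Each camera call takes 0.05 s, during which the arm holds its last target. There are 200 camera calls.

## Working session

There is one attempt and no reset: what is moved stays moved. The work goes in short steps, Python scripts to look and compute and a shell command to move; the robot and the scene stay as the last step left them, time stands still between calls to the robot, and variables do not carry over. Pictures are saved under pics/ and viewed, at most 10 in all, crops included, and the job is handed in when it is done.

```bash
mkdir -p pics
python3 - <<'E'
from plant import r
import cv2
for n in("scene","top"):
    im=r.capture(n); cv2.imwrite(f"pics/{n}0.png",im[:,:,::-1])
    p=r.camera_params(n); print(n,p)
print(r.get_state())
E
```

```text
scene {'fx': 455.75307792929704, 'fy': 455.75307792929704, 'cx': 283.69790707037953, 'cy': 204.31429236504306, 'R': array([[-0.72139927, -0.69251748, -0.00162373],
       [-0.52597079,  0.54942887, -0.64921695],
       [ 0.45048621, -0.4674906 , -0.76060155]]), 't': array([0.46602511, 0.2610087 , 0.70413199])}
top {'fx': 385.5283928624109, 'fy': 385.5283928624109, 'cx': 276.7086322908536, 'cy': 206.7930741414757, 'R': array([[ 0.10201969, -0.9947729 , -0.00434307],
       [-0.97070909, -0.09859526, -0.21909549],
       [ 0.21752205,  0.02656791, -0.97569375]]), 't': array([0.06899004, 0.59188493, 0.79085748])}
{'time_s': 0.1, 'joints': array([-5.34521452e+01,  2.05875180e+01,  6.40399715e-01, -1.62936177e-02,
       -7.01362032e+01, -1.65074757e+01]), 'qd': array([-0.01507281, -0.05066693,  0.1803009 ,  0.06941897, -0.05388635,
        0.00954431]), 'joint_torque': array([-1.37610648e-03, -5.84162450e+01,  2.93753779e+01,  7.01560378e+00,
        1.02209425e-02, -5.74838327e-05]), 'tcp_pos': array([ 0.23125719, -0.63397658,  0.40382907]), 'eef_rot': array([ 1.79915760e+02, -8.99035982e-03, -1.59965162e+02]), 'contact_force': array([-1.2221171 ,  0.04793692,  0.59107416]), 'moment': array([ 0.05531522, -0.01538496, -0.02706037]), 'gripper_force': 0.0, 'gripper_width': 0.087644051548462}
```

View pics/scene0.png

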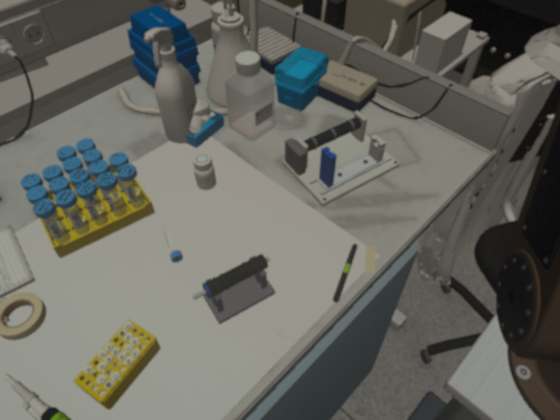

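View pics/top0.png

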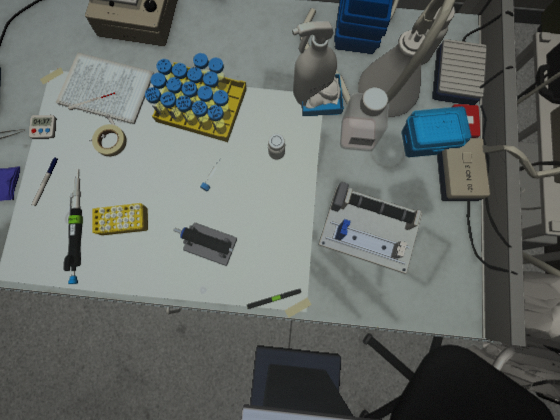

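Run:
```python
import cv2,numpy as np
T=cv2.imread("pics/top0.png");S=cv2.imread("pics/scene0.png")
def c(im,x,y,w,k): return cv2.resize(im[y:y+w*3//4,x:x+w],(400,300),interpolation=cv2.INTER_CUBIC)
m=np.vstack([np.hstack([c(T,160,210,100,4),c(T,310,175,120,4)]),np.hstack([c(S,185,245,100,4),c(S,275,105,132,4)])])
cv2.imwrite("pics/m1.png",np.clip(m*1.4,0,255).astype('uint8'))
```

```text
(no output)
```

View pics/m1.png

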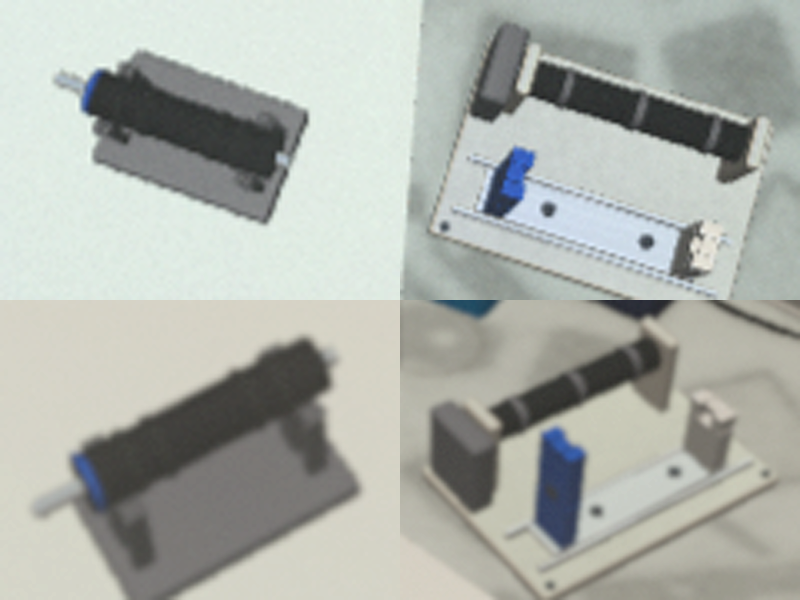

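```bash
cat > h.py <<'E'
from plant import r
import numpy as np
P={n:r.camera_params(n) for n in("scene","top")}
def ray(n,u,v):
    p=P[n];R=p['R'];d=R.T@np.array([(u-p['cx'])/p['fx'],(v-p['cy'])/p['fy'],1]);return -R.T@p['t'],d/np.linalg.norm(d)
def onz(n,u,v,z):
    c,d=ray(n,u,v);return c+d*(z-c[2])/d[2]
def tri(a,b):
    (c1,d1),(c2,d2)=ray("top",*a),ray("scene",*b)
    s=np.linalg.lstsq(np.c_[d1,-d2],c2-c1,rcond=None)[0];p,q=c1+s[0]*d1,c2+s[1]*d2
    return (p+q)/2,np.linalg.norm(p-q)
def fit(model,pts):
    m=np.array(model);p=np.array(pts)[:,:2];mc,pc=m.mean(0),p.mean(0);A=(m-mc);B=(p-pc)
    th=np.arctan2((A[:,0]*B[:,1]-A[:,1]*B[:,0]).sum(),(A*B).sum())
    R=np.array([[np.cos(th),-np.sin(th)],[np.sin(th),np.cos(th)]]);t=pc-R@mc
    return np.degrees(th),t,np.round((p-(m@R.T+t))*1e3,1)
E
python3 - <<'E'
from h import *
np.set_printoptions(precision=4,suppress=True)
TA=lambda x,y:(160+x/4-.4,210+y/4-.4)
TB=lambda x,y:(310+(x-400)*.3-.35,175+y*.3-.35)
SA=lambda x,y:(185+x/4-.4,245+(y-300)/4-.4)
SB=lambda x,y:(275+(x-400)*.33-.35,105+(y-300)*.33-.35)
c=[onz("top",*TA(*q),.010) for q in((140,52),(308,118),(268,222),(95,158))]
print("cradle",fit([(.035,.055),(.035,-.055),(-.035,-.055),(-.035,.055)],c))
print("scene corner",onz("scene",*SA(360,490),.01),np.array(c))
s=[onz("top",*TB(430,232),.012),onz("top",*TB(768,118),.012)]
m=[(-.04,.105),(.11,-.105)]
print("stand top",fit(m,s),s)
s2=[onz("scene",*SB(*q),.012) for q in((425,472),(550,597),(778,480))]
print("stand scene",fit([(.11,.105),(-.04,.105),(-.04,-.105)],s2))
print("both",fit(m+[(.11,.105),(-.04,.105),(-.04,-.105)],s+s2))
print("blue end",tri(TA(92,92),SA(90,480)),"plain stub tip",tri(TA(285,158),SA(335,356)),"pin tip",tri(TA(58,78),SA(37,507)))
th,t,_=fit(m+[(.11,.105),(-.04,.105),(-.04,-.105)],s+s2)
R=np.array([[np.cos(np.radians(th)),-np.sin(np.radians(th))],[np.sin(np.radians(th)),np.cos(np.radians(th))]])
for nm,a,b,z in(("blue top centre groove",(518,160),(562,443),.102),("white groove",(703,235),(712,402),.069)):
    p,e=tri(TB(*a),SB(*b));print(nm,p,e,"in stand",R.T@(p[:2]-t))
    for w in(onz("top",*TB(*a),z),onz("scene",*SB(*b),z)):print(R.T@(w[:2]-t))
E
```

```text
cradle (np.float64(-14.66143626965701), array([0.491 , 0.2749]), array([[-1.9, -0.8],
       [-2.7,  2.5],
       [ 3.1,  0.1],
       [ 1.5, -1.8]]))
scene corner [0.4419 0.2352 0.01  ] [[0.5369 0.3184 0.01  ]
 [0.5082 0.2153 0.01  ]
 [0.4463 0.2306 0.01  ]
 [0.4725 0.3351 0.01  ]]
stand top (np.float64(-11.150738477727527), array([ 0.5334, -0.0843]), array([[ 0.9, -1.9],
       [-0.9,  1.9]])) [array([0.5153, 0.0246, 0.012 ]), array([ 0.6201, -0.2067,  0.012 ])]
stand scene (np.float64(-12.532207135413739), array([ 0.5262, -0.084 ]), array([[-2.9,  0.1],
       [ 1.6, -4.4],
       [ 1.3,  4.2]]))
both (np.float64(-11.689132598713817), array([ 0.5294, -0.0841]), array([[ 3.8, -2.2],
       [ 4.3,  2.6],
       [-4.9, -1.7],
       [ 0.1, -4. ],
       [-3.2,  5.3]]))
blue end (array([0.5027, 0.328 , 0.0625]), np.float64(0.002573440912827785)) plain stub tip (array([0.4766, 0.2175, 0.0592]), np.float64(0.005235555016597352)) pin tip (array([0.5095, 0.3493, 0.0595]), np.float64(0.0011132630578206627))
blue top centre groove [ 0.5521 -0.0219  0.0954] 0.00809931541497824 in stand [0.0096 0.0655]
[0.0111 0.069 ]
[0.0011 0.0678]
white groove [ 0.5204 -0.1483  0.069 ] 0.007391203670356487 in stand [ 0.0042 -0.0646]
[ 0.007  -0.0621]
[ 0.0014 -0.067 ]
```

Run:
```python
import cv2,numpy as np
from plant import r
for n,x,y in(("top",306,178),("scene",274,105)):
    m=np.mean([r.capture(n)[:,:,::-1].astype(float) for _ in range(2)],0)
    c=cv2.resize(m[y:y+100,x:x+133],(798,600),interpolation=cv2.INTER_CUBIC)
    cv2.imwrite(f"pics/z_{n}.png",np.clip(c*1.3,0,255).astype('uint8'))
```

```text
(no output)
```

View pics/z_top.png

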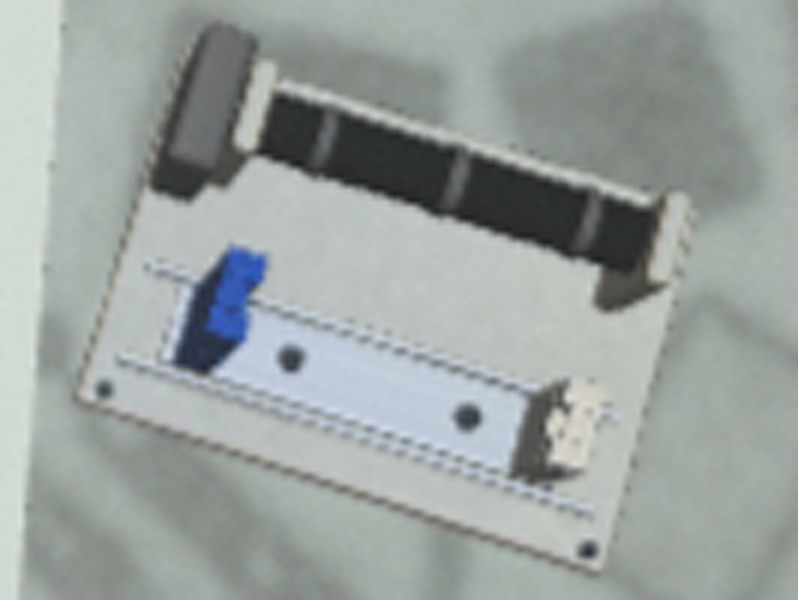

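View pics/z_scene.png

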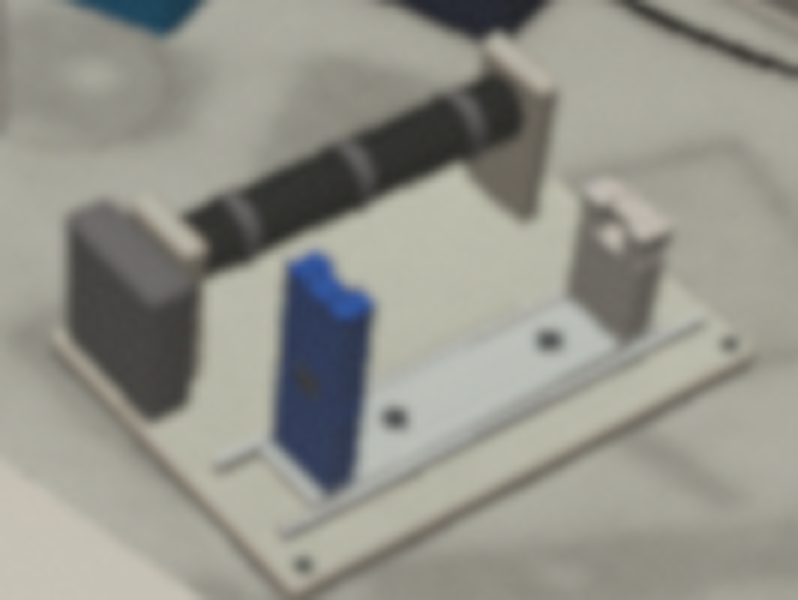

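Run:
```python
from h import *
np.set_printoptions(precision=4,suppress=True)
T=lambda x,y:(306+(x+.5)/6-.5,178+(y+.5)/6-.5)
S=lambda x,y:(274+(x+.5)/6-.5,105+(y+.5)/6-.5)
M={'BL':(-.04,.105),'BR':(-.04,-.105),'TL':(.11,.105)}
top=[onz("top",*T(*q),.012) for q in((80,398),(600,570))]
sc=[onz("scene",*S(*q),.012) for q in((295,590),(750,355),(55,335))]
f1=fit([M['BL'],M['BR']],top);print(f1);f2=fit([M['BL'],M['BR'],M['TL']],sc);print(f2)
print(onz("top",*T(369.5,387.5),.013), "rails mid top")
def loc(f,p):
    a=np.radians(f[0]);R=np.array([[np.cos(a),-np.sin(a)],[np.sin(a),np.cos(a)]]);return np.round(1e3*R.T@(p[:2]-f[1]),1)
for nm,a,b,z in(("blue face",(256,300),(347,275),.102),("white face",(554,420),(616,215),.069)):
    print(nm,tri(T(*a),S(*b)),onz("top",*T(*a),z),loc(f1,onz("top",*T(*a),z)),onz("scene",*S(*b),z),loc(f2,onz("scene",*S(*b),z)))
print("drive roller centre top",loc(f1,onz("top",*T(455,180),.073)))
```

```text
(np.float64(-12.675355441123203), array([ 0.5325, -0.0853]), array([[-0.4, -1.9],
       [ 0.4,  1.9]]))
(np.float64(-13.003276232795583), array([ 0.5279, -0.0836]), array([[ 0.6, -2.5],
       [ 2.2,  3.7],
       [-2.8, -1.2]]))
[ 0.5313 -0.0865  0.013 ] rails mid top
blue face (array([ 0.5441, -0.0269,  0.1   ]), np.float64(0.001573304891106715)) [ 0.5444 -0.0262  0.102 ] [-1.3 60.3] [ 0.5422 -0.0255  0.102 ] [ 0.9 59.8]
white face (array([ 0.5164, -0.1416,  0.0694]), np.float64(0.003026484242861148)) [ 0.5178 -0.1409  0.069 ] [ -2.2 -57.5] [ 0.5153 -0.1428  0.069 ] [  1.1 -60.5]
drive roller centre top [70.9  0.1]
```

```bash
cat > d.py <<'E'
import sys
from h import *
from scipy.spatial.transform import Rotation as Q
def delta(x,y,z,yaw):
    s=r.get_state();A=Q.from_euler('xyz',s['eef_rot'],degrees=True)
    B=Q.from_euler('xyz',[180,0,yaw],degrees=True)
    d=A.inv().apply(np.array([x,y,z])-s['tcp_pos']);v=(A.inv()*B).as_rotvec(degrees=True)
    print("shift",np.round(d,4),"turn",np.round(v,2),"| t",round(s['time_s'],2),"tcp",np.round(s['tcp_pos'],4),"rot",np.round(s['eef_rot'],2),"F",np.round(s['contact_force'],1),"w",round(s['gripper_width'],4),"gf",round(s['gripper_force'],1))
if __name__=="__main__": delta(*map(float,sys.argv[1:5]))
E
python3 d.py .50 -.2 .38 -116; python3 d.py .491 .2755 .32 -104.4
```

```text
shift [-0.4012  0.3157  0.0245] turn [ 3.000e-02  1.000e-02 -4.396e+01] | t 0.3 tcp [ 0.2313 -0.6341  0.4043] rot [ 179.97   -0.   -159.96] F [-0.2 -0.1  0.7] w 0.0877 gf 0.0
shift [-0.5557  0.7654  0.0847] turn [ 3.000e-02  1.000e-02 -5.556e+01] | t 0.3 tcp [ 0.2313 -0.6341  0.4043] rot [ 179.97   -0.   -159.96] F [-0.2 -0.1  0.7] w 0.0877 gf 0.0
```

```bash
python3 -m pendant '[[[-0.2,0.158,0.012,0,0,-22,1],[-0.2,0.158,0.012,0,0,-22,1],[-0.2,0.158,0.012,0,0,-22,1],[-0.2,0.158,0.012,0,0,-22,1],[-0.2,0.158,0.012,0,0,-22,1]]]'; python3 d.py .50 -.2 .38 -116;python3 d.py .491 .2755 .32 -104.4
```

```text
time_s: 0.8
tcp_pos: [0.3629, -0.4198, 0.393]
eef_rot: [-180.0, 0.0, -138.0]
contact_force: [1.4, 0.4, 0.0]
gripper_width: 0.0875
gripper_force: 0.0
shift [-0.249   0.0714  0.013 ] turn [ -0.03   0.   -21.96] | t 0.8 tcp [ 0.3629 -0.4198  0.393 ] rot [-1.7998e+02  1.0000e-02 -1.3796e+02] F [1.4 0.4 0. ] w 0.0875 gf 0.0
shift [-0.5607  0.4307  0.0729] turn [-3.000e-02  0.000e+00 -3.356e+01] | t 0.8 tcp [ 0.3629 -0.4198  0.393 ] rot [-1.7998e+02  1.0000e-02 -1.3796e+02] F [1.4 0.4 0. ] w 0.0875 gf 0.0
```

```bash
python3 -m pendant '[[[-0.25,0.074,0.014,0,0,-22,1],[-0.25,0.074,0.014,0,0,-22,1],[-0.25,0.074,0.014,0,0,-22,1],[-0.25,0.074,0.014,0,0,-22,1],[-0.25,0.074,0.014,0,0,-22,1]]]'; python3 d.py .491 .2755 .32 -104.4
```

```text
time_s: 1.3
tcp_pos: [0.4933, -0.2066, 0.3798]
eef_rot: [-180.0, 0.0, -115.9]
contact_force: [1.6, -1.1, -0.3]
gripper_width: 0.0877
gripper_force: 0.0
shift [-0.4326  0.213   0.0598] turn [-5.000e-02  1.000e-02 -1.154e+01] | t 1.3 tcp [ 0.4933 -0.2066  0.3798] rot [-1.7995e+02  2.0000e-02 -1.1594e+02] F [ 1.6 -1.1 -0.3] w 0.0877 gf 0.0
```

```bash
python3 -m pendant '[[[-0.22,0.108,0.02,0,0,-6,1],[-0.22,0.108,0.02,0,0,-6,1],[-0.22,0.108,0.02,0,0,-6,1],[-0.22,0.108,0.02,0,0,-6,1],[-0.22,0.108,0.02,0,0,-6,1]]]'; python3 d.py .491 .2755 .32 -104.4
```

```text
time_s: 1.8
tcp_pos: [0.4914, 0.0386, 0.3597]
eef_rot: [-180.0, 0.0, -109.9]
contact_force: [1.8, 0.2, 0.6]
gripper_width: 0.0875
gripper_force: 0.0
shift [-0.2225  0.0811  0.0398] turn [-0.04  0.04 -5.53] | t 1.8 tcp [0.4914 0.0386 0.3597] rot [-1.7997e+02  4.0000e-02 -1.0993e+02] F [1.8 0.2 0.6] w 0.0875 gf 0.0
```

```bash
python3 -m pendant '[[[-0.223,0.082,0.04,0,0,-5.5,1],[-0.223,0.082,0.04,0,0,-5.5,1],[-0.223,0.082,0.04,0,0,-5.5,1],[-0.223,0.082,0.04,0,0,-5.5,1],[-0.223,0.082,0.04,0,0,-5.5,1]]]'; python3 -m pendant '[[[0,0,0.03,0,0,0,1],[0,0,0.03,0,0,0,1]]]'; python3 d.py .491 .2755 .219 -104.4
python3 - <<'E'
import cv2,numpy as np
from plant import r
o=[]
for n,x,y in(("top",150,180),("scene",160,190)):
    m=r.capture(n)[:,:,::-1]; o.append(cv2.resize(m[y:y+120,x:x+120],(400,400),interpolation=cv2.INTER_CUBIC))
cv2.imwrite("pics/g1.png",np.clip(np.hstack(o)*1.3,0,255).astype('uint8'))
E
```

```text
time_s: 2.3
tcp_pos: [0.4905, 0.2767, 0.3193]
eef_rot: [-180.0, 0.0, -104.4]
contact_force: [0.6, -0.0, -0.4]
gripper_width: 0.0876
gripper_force: 0.0
time_s: 2.5
tcp_pos: [0.4895, 0.2743, 0.286]
eef_rot: [179.8, -0.3, -104.4]
contact_force: [0.2, 0.1, 0.5]
gripper_width: 0.0875
gripper_force: 0.0
shift [-0.0019 -0.0014  0.067 ] turn [ 0.22 -0.3   0.  ] | t 2.5 tcp [0.4895 0.2743 0.286 ] rot [ 179.78   -0.3  -104.4 ] F [0.2 0.1 0.5] w 0.0875 gf 0.0
```

View pics/g1.png

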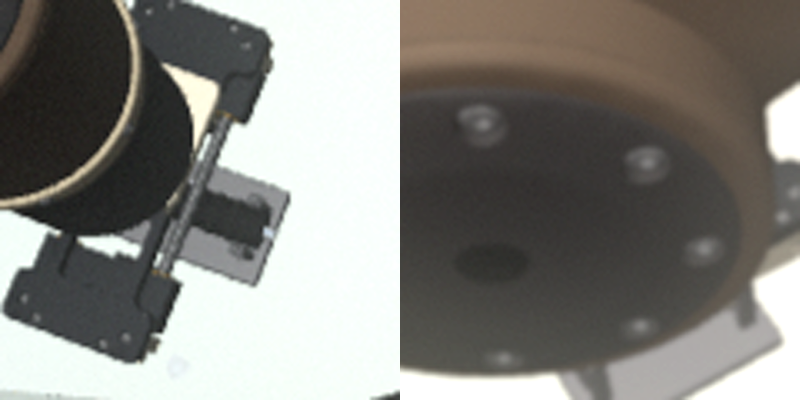

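The picture shows the open gripper straddling the cradle symmetrically, aligned with the roller; now descend and grip.

```bash
python3 -m pendant '[[[0,0,0.03,0,0,0,1],[0,0,0.06,0,0,0,1],[0,0,0.068,0,0,0,1],[0,0,0.068,0,0,0,1]]]'; python3 d.py .491 .2755 .219 -104.4; python3 -m pendant '[[[0,0,0,0,0,0,-0.2],[0,0,0,0,0,0,-0.4],[0,0,0,0,0,0,-0.5],[0,0,0,0,0,0,-0.6],[0,0,0,0,0,0,-0.7]]]' 15;python3 d.py .491 .2755 .219 -104.4
```

```text
time_s: 3.0
tcp_pos: [0.4912, 0.2734, 0.2218]
eef_rot: [180.0, -0.1, -104.5]
contact_force: [-0.0, 0.1, 0.9]
gripper_width: 0.0879
gripper_force: 0.0
shift [-0.002   0.0007  0.0028] turn [ 0.01 -0.06 -0.11] | t 3.0 tcp [0.4912 0.2734 0.2218] rot [ 1.7999e+02 -6.0000e-02 -1.0451e+02] F [-0.   0.1  0.9] w 0.0879 gf 0.0
time_s: 3.5
tcp_pos: [0.4909, 0.2742, 0.2219]
eef_rot: [-180.0, 0.0, -104.4]
contact_force: [0.0, -0.4, 0.6]
gripper_width: 0.0532
gripper_force: 0.0
shift [-0.0013  0.0003  0.0029] turn [-0.02  0.03 -0.05] | t 3.5 tcp [0.4909 0.2742 0.2219] rot [-1.7998e+02  3.0000e-02 -1.0445e+02] F [ 0.  -0.4  0.6] w 0.0532 gf 0.0
```

```bash
python3 -m pendant '[[[0,0,0.003,0,0,0,-0.5],[0,0,0.003,0,0,0,-0.5],[0,0,0.003,0,0,0,-0.5]]]' 6; python3 -m pendant '[[[0,0,0,0,0,0,-1],[0,0,0,0,0,0,-1],[0,0,0,0,0,0,-1]]]' 6;python3 -m pendant '[[[0,0,0,0,0,0,-1],[0,0,0,0,0,0,-1],[0,0,0,0,0,0,-1],[0,0,0,0,0,0,-1]]]' 45;python3 d.py .491 .2755 .219 -104.4
```

```text
time_s: 3.8
tcp_pos: [0.4908, 0.274, 0.2183]
eef_rot: [180.0, -0.0, -104.5]
contact_force: [0.3, 0.5, 0.3]
gripper_width: 0.0293
gripper_force: 0.0
time_s: 4.1
tcp_pos: [0.4907, 0.2741, 0.2184]
eef_rot: [180.0, -0.0, -104.5]
contact_force: [-2.2, 1.4, -1.0]
gripper_width: 0.0259
gripper_force: 6.0
time_s: 4.5
tcp_pos: [0.4907, 0.274, 0.2184]
eef_rot: [180.0, -0.0, -104.5]
contact_force: [-3.2, 0.5, -1.3]
gripper_width: 0.0246
gripper_force: 45.0
shift [-0.0015  0.0001 -0.0006] turn [ 0.02 -0.01 -0.06] | t 4.5 tcp [0.4907 0.274  0.2184] rot [ 1.7998e+02 -1.0000e-02 -1.0446e+02] F [-3.2  0.5 -1.3] w 0.0246 gf 45.0
```

```bash
python3 -m pendant '[[[0,0,-0.015,0,0,0,-1],[0,0,-0.05,0,0,0,-1],[0,0,-0.095,0,0,0,-1],[0,0,-0.095,0,0,0,-1]]]'; python3 d.py .5238 -.1098 .30 -103
```

```text
time_s: 4.9
tcp_pos: [0.4928, 0.2753, 0.3198]
eef_rot: [-179.6, 0.5, -104.4]
contact_force: [0.6, -0.3, -1.3]
gripper_width: 0.0245
gripper_force: 45.0
shift [ 0.3654 -0.1256  0.0176] turn [-0.39  0.46 -1.39] | t 4.9 tcp [0.4928 0.2753 0.3198] rot [-179.62    0.47 -104.39] F [ 0.6 -0.3 -1.3] w 0.0245 gf 45.0
```

```bash
python3 -m pendant '[[[0.04,-0.013,0,0,0,0,-1],[0.08,-0.027,0,0,0,0,-1],[0.12,-0.041,0,0,0,-0.5,-1],[0.16,-0.055,0,0,0,-0.8,-1],[0.2,-0.068,0.004,0,0,-1,-1]]]'; python3 -m pendant '[[[0.04,-0.013,0,0,0,0,-1],[0.08,-0.027,0,0,0,-0.2,-1],[0.12,-0.041,0,0,0,-0.4,-1],[0.15,-0.052,0,0,0,-0.4,-1],[0.16,-0.055,0.004,0,0,-0.4,-1]]]'; python3 -m pendant '[[[0,0,0,0,0,0,-1],[0,0,0,0,0,0,-1],[0,0,0,0,0,0,-1]]]';python3 d.py .5238 -.1098 .289 -103
```

```text
time_s: 5.4
tcp_pos: [0.507, 0.0617, 0.3099]
eef_rot: [-179.9, 0.0, -103.4]
contact_force: [1.8, 0.1, -3.0]
gripper_width: 0.0249
gripper_force: 45.0
time_s: 5.9
tcp_pos: [0.5232, -0.1078, 0.3056]
eef_rot: [-179.9, -0.0, -103.2]
contact_force: [0.1, 0.8, -1.0]
gripper_width: 0.0247
gripper_force: 45.0
time_s: 6.2
tcp_pos: [0.5231, -0.1042, 0.3055]
eef_rot: [-180.0, 0.0, -103.0]
contact_force: [-0.4, 0.1, -1.4]
gripper_width: 0.0247
gripper_force: 45.0
shift [ 0.0053 -0.0019  0.0165] turn [-0.01  0.   -0.  ] | t 6.2 tcp [ 0.5231 -0.1042  0.3055] rot [-179.99    0.   -103.  ] F [-0.4  0.1 -1.4] w 0.0247 gf 45.0
```

```bash
python3 -m pendant '[[[0.003,-0.001,0.018,0,0,0,-1],[0.0055,-0.002,0.035,0,0,0,-1],[0.0055,-0.002,0.035,0,0,0,-1],[0.0055,-0.002,0.035,0,0,0,-1]]]'
python3 d.py .5238 -.1098 .289 -103
python3 - <<'E'
import cv2,numpy as np
from plant import r
o=[]
for n,x,y in(("top",310,195),("scene",284,105)):
    m=r.capture(n)[:,:,::-1]; o.append(cv2.resize(m[y:y+100,x:x+100],(400,400),interpolation=cv2.INTER_CUBIC))
cv2.imwrite("pics/s1.png",np.clip(np.hstack(o)*1.3,0,255).astype('uint8'))
E
```

```text
time_s: 6.6
tcp_pos: [0.524, -0.11, 0.2708]
eef_rot: [180.0, -0.0, -103.0]
contact_force: [-0.1, -0.4, -1.6]
gripper_width: 0.0247
gripper_force: 45.0
shift [-0.0002  0.0002 -0.0182] turn [ 0.01 -0.02  0.02] | t 6.6 tcp [ 0.524  -0.11    0.2708] rot [ 1.7999e+02 -2.0000e-02 -1.0298e+02] F [-0.1 -0.4 -1.6] w 0.0247 gf 45.0
```

View pics/s1.png

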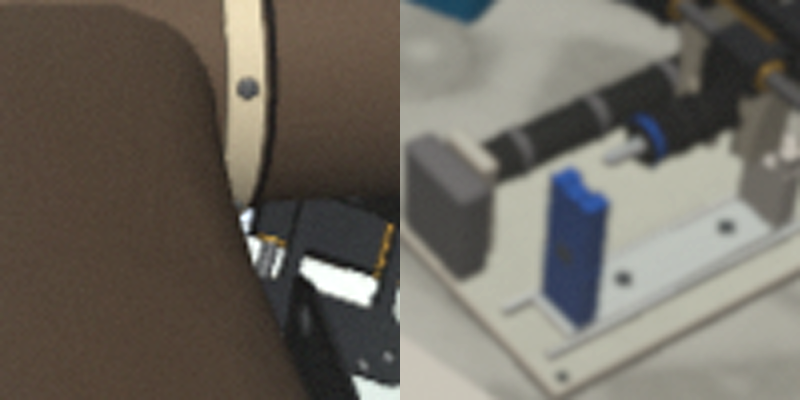

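Run:
```python
from h import *
np.set_printoptions(precision=4,suppress=True)
s=r.get_state();t=s['tcp_pos'];a=np.radians(s['eef_rot'][2]+90)
u=np.array([-np.sin(a),np.cos(a)]);x=np.array([np.cos(a),np.sin(a)])
S=lambda px,py:(284+(px-400+.5)/4-.5,105+(py+.5)/4-.5)
def L(n,p,c=t): print(n,p,"lateral %.1f axial %.1f"%((p[:2]-c[:2])@x*1e3,(p[:2]-c[:2])@u*1e3))
z=t[2]-.159+.0006
L("pin tip",onz("scene",*S(608,157),z));L("pin root",onz("scene",*S(641,145),z))
L("blue face mid",onz("scene",*S(590,185),.102))
Z=lambda px,py:(274+(px+.5)/6-.5,105+(py+.5)/6-.5)
for n,q in(("b++",(290,265)),("b+-",(320,253)),("b--",(374,297)),("b-+",(343,318))):L(n,onz("scene",*Z(*q),.102))
p=P['scene'];w=np.r_[t[:2]+.077*u,z];c=p['R']@w+p['t'];print("expected pin tip px",p['fx']*c[0]/c[2]+p['cx'],p['fy']*c[1]/c[2]+p['cy'],S(608,157))
# fine crop
import cv2
m=np.mean([r.capture("scene")[:,:,::-1].astype(float) for _ in range(3)],0)[130:185,310:384]
cv2.imwrite("pics/s2.png",np.clip(cv2.resize(m,(740,550),interpolation=cv2.INTER_CUBIC)*1.4,0,255).astype('uint8'))
```

```text
pin tip [ 0.5411 -0.0355  0.1131] lateral -0.4 axial 76.6
pin root [ 0.535  -0.0532  0.1131] lateral -2.3 axial 58.0
blue face mid [ 0.5417 -0.0241  0.102 ] lateral -2.3 axial 87.8
b++ [ 0.5585 -0.0164  0.102 ] lateral 12.3 axial 99.1
b+- [ 0.5552 -0.0275  0.102 ] lateral 11.6 axial 87.6
b-- [ 0.5293 -0.0236  0.102 ] lateral -14.6 axial 85.6
b-+ [ 0.5302 -0.0093  0.102 ] lateral -16.9 axial 99.7
expected pin tip px 335.3229025259792 143.82302093736718 (335.625, 143.875)
```

View pics/s2.png

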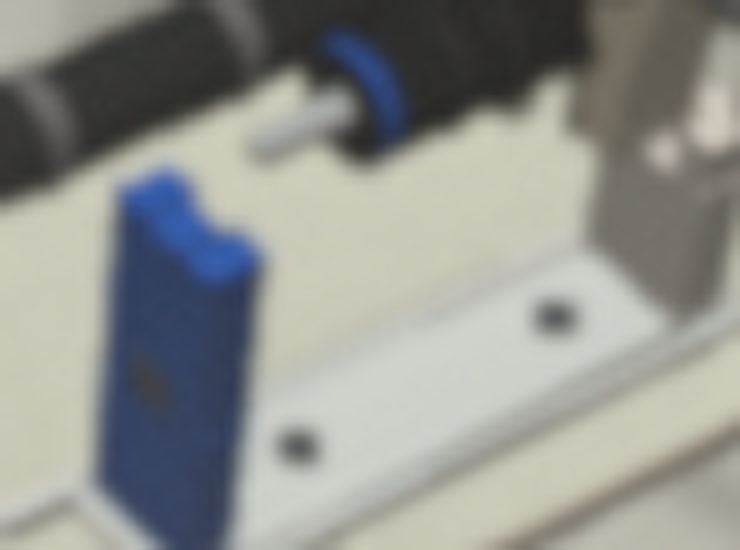

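Run:
```python
from h import *
s=r.get_state();t=s['tcp_pos'];a=np.radians(s['eef_rot'][2]+90)
u=np.array([-np.sin(a),np.cos(a)]);x=np.array([np.cos(a),np.sin(a)])
Z=lambda px,py:(310+(px+.5)/10-.5,130+(py+.5)/10-.5)
z=t[2]-.159+.0006
for n,q,h in(("tip",(255,147),z),("root",(345,107),z),("++",(120,190),.102),("+-",(175,170),.102),("--",(263,252),.102),("-+",(208,280),.102),("notch+",(185,200),.102),("notch-",(218,233),.102),("hole top?",(150,385),.06)):
    p=onz("scene",*Z(*q),h)-t;print(n,"lat %.1f ax %.1f"%(p[:2]@x*1e3,p[:2]@u*1e3))
```

```text
tip lat -0.5 ax 78.4
root lat -0.9 ax 56.8
++ lat 13.2 ax 99.7
+- lat 12.0 ax 87.4
-- lat -15.9 ax 87.1
-+ lat -16.4 ax 100.6
notch+ lat 4.0 ax 90.9
notch- lat -7.0 ax 91.2
hole top? lat -0.7 ax 99.3
```

```bash
python3 -m pendant '[[[0,0.001,0.012,0,0,0,-1],[0,0.001,0.022,0,0,0,-1],[0,0.001,0.022,0,0,0,-1]]]'; python3 -m pendant '[[[-0.004,0,0,0,0,0,-1],[-0.008,0,0,0,0,0,-1],[-0.009,0,0,0,0,0,-1],[-0.009,0,0,0,0,0,-1]]]' 
for i in 1; do python3 -m pendant '[[[-0.001,0,0,0,0,0,-1],[-0.001,0,0,0,0,0,-1]]]'; python3 -m pendant '[[[-0.001,0,0,0,0,0,-1],[-0.001,0,0,0,0,0,-1]]]'; done
```

```text
time_s: 7.15
tcp_pos: [0.5218, -0.1107, 0.2465]
eef_rot: [179.8, -0.1, -103.1]
contact_force: [-1.1, 0.1, -2.1]
gripper_width: 0.025
gripper_force: 45.0
time_s: 7.55
tcp_pos: [0.525, -0.1015, 0.2488]
eef_rot: [-180.0, 0.0, -103.0]
contact_force: [0.5, 1.2, -1.2]
gripper_width: 0.0247
gripper_force: 45.0
time_s: 7.75
tcp_pos: [0.5251, -0.1008, 0.2486]
eef_rot: [-180.0, 0.0, -103.1]
contact_force: [-0.5, -0.2, -1.1]
gripper_width: 0.025
gripper_force: 45.0
time_s: 7.95
tcp_pos: [0.5252, -0.1001, 0.2486]
eef_rot: [180.0, -0.0, -103.1]
contact_force: [0.0, -3.6, -0.5]
gripper_width: 0.0249
gripper_force: 45.0
```

```bash
for i in 1; do python3 -m pendant '[[[0,0.001,0,0,0,0,-1],[0,0.001,0,0,0,0,-1]]]'|grep -E 'tcp|cont'; python3 -m pendant '[[[0,0.001,0,0,0,0,-1],[0,0.001,0,0,0,0,-1]]]'|grep -E 'tcp|cont'; python3 -m pendant '[[[0,0.001,0,0,0,0,-1],[0,0.001,0,0,0,0,-1]]]'|grep -E 'tcp|cont';done;  python3 - <<'E'
from plant import r
s=r.get_state();print(s['moment'])
E
```

```text
tcp_pos: [0.5243, -0.0998, 0.2486]
contact_force: [0.3, -4.0, -2.3]
tcp_pos: [0.5237, -0.0994, 0.2488]
contact_force: [2.2, -3.8, -1.2]
tcp_pos: [0.5231, -0.0992, 0.2489]
contact_force: [3.7, -4.7, -1.2]
[-1.61122954 -1.26133704 -0.34805242]
```

```bash
for i in 1; do python3 -m pendant '[[[0,-0.003,0,0,0,0,-1],[0,-0.003,0,0,0,0,-1]]]'|grep -E 'tcp|cont'; python3 -m pendant '[[[0,-0.0015,0,0,0,0,-1],[0,-0.0015,0,0,0,0,-1]]]'|grep -E 'tcp|cont'; python3 -m pendant '[[[0,-0.001,0,0,0,0,-1],[0,-0.001,0,0,0,0,-1]]]'|grep -E 'tcp|cont';done;  python3 - <<'E'
from plant import r
s=r.get_state();print(s['moment'])
E
```

```text
tcp_pos: [0.5252, -0.0999, 0.2483]
contact_force: [-0.1, -3.7, -2.3]
tcp_pos: [0.5264, -0.1002, 0.2482]
contact_force: [-0.6, -4.2, -2.5]
tcp_pos: [0.5276, -0.1004, 0.2484]
contact_force: [-0.4, -3.0, -1.4]
[-1.08693868  0.43277139  0.04275016]
```

```bash
for i in 1; do python3 -m pendant '[[[0,-0.001,0,0,0,0,-1],[0,-0.001,0,0,0,0,-1]]]'|grep -E 'tcp|cont'; python3 -m pendant '[[[0,-0.001,0,0,0,0,-1],[0,-0.001,0,0,0,0,-1]]]'|grep -E 'tcp|cont';done;  python3 - <<'E'
from plant import r
s=r.get_state();print(s['moment'])
E
```

```text
tcp_pos: [0.5288, -0.1007, 0.2485]
contact_force: [-1.7, -3.6, -1.9]
tcp_pos: [0.5297, -0.1009, 0.2485]
contact_force: [-1.3, -3.0, -1.9]
[-1.04325371  0.48363969  0.02561594]
```

Run:
```python
from h import *
import cv2
m=np.mean([r.capture("scene")[:,:,::-1].astype(float) for _ in range(3)],0)[130:185,310:384]
cv2.imwrite("pics/s3.png",np.clip(cv2.resize(m,(740,550),interpolation=cv2.INTER_CUBIC)*1.4,0,255).astype('uint8'))
```

```text
(no output)
```

View pics/s3.png

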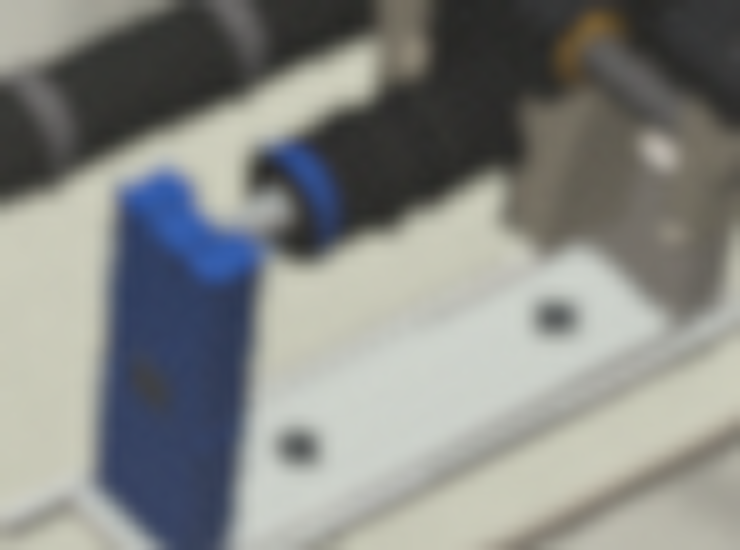

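Run:
```python
from h import *
s=r.get_state();t=s['tcp_pos'];a=np.radians(-13)
print(t,s['eef_rot'],s['contact_force'])
t0=np.array([.524,-.11])
u=np.array([-np.sin(a),np.cos(a)]);x=np.array([np.cos(a),np.sin(a)])
Z=lambda px,py:(310+(px+.5)/10-.5,130+(py+.5)/10-.5)
z=t[2]-.1584
print("tcp lat/ax",(t[:2]-t0)@x*1e3,(t[:2]-t0)@u*1e3)
for n,q in(("root",(278,210)),("visible end",(216,219)),("vis end low",(225,228)),("body end bottom",(310,255)),("bodytop",(262,145))):
    p=onz("scene",*Z(*q),z)[:2]-t0;print(n,"lat %.1f ax %.1f"%(p@x*1e3,p@u*1e3))
p=P['scene']
def pr(lat,ax,zz):
    w=np.r_[t0+lat*x+ax*u,zz];c=p['R']@w+p['t'];return ((p['fx']*c[0]/c[2]+p['cx']-310+.5)*10,(p['fy']*c[1]/c[2]+p['cy']-130+.5)*10)
for ax in (.055,.077):print("expected px at ax",ax,pr((t[:2]-t0)@x,(t[:2]-t0)@u+ax+.0015,z))
```

```text
[ 0.5297172  -0.10086679  0.24851711] [-1.79991688e+02  3.09567058e-03 -1.03061784e+02] [-1.68077476 -3.57578427 -2.05796678]
tcp lat/ax 3.516144998511794 10.185212245980656
root lat 1.7 ax 68.3
visible end lat 6.4 ax 80.1
vis end low lat 3.3 ax 80.2
body end bottom lat -11.9 ax 70.9
bodytop lat 18.6 ax 59.4
expected px at ax 0.055 (np.float64(279.46031354440663), np.float64(202.2197488240289))
expected px at ax 0.077 (np.float64(190.22370515029536), np.float64(244.25337154046304))
```

```bash
for i in 1; do python3 -m pendant '[[[0.0007,0,0,0,0,0,-1],[0.0007,0,0,0,0,0,-1]]]'|grep -E 'tcp|cont'; python3 -m pendant '[[[0.0007,0,0,0,0,0,-1],[0.0007,0,0,0,0,0,-1]]]'|grep -E 'tcp|cont'; python3 -m pendant '[[[0.0007,0,0,0,0,0,-1],[0.0007,0,0,0,0,0,-1]]]'|grep -E 'tcp|cont'; echo back;python3 -m pendant '[[[0.001,0.0045,0,0,0,0,-1],[0.001,0.0045,0,0,0,0,-1],[0.001,0.0045,0,0,0,0,-1]]]'|grep -E 'tcp|cont'; python3 -m pendant '[[[-0.002,0,0,0,0,0,-1],[-0.002,0,0,0,0,0,-1],[-0.002,0,0,0,0,0,-1]]]'|grep -E 'tcp|cont';python3 -m pendant '[[[-0.001,0,0,0,0,0,-1],[-0.001,0,0,0,0,0,-1]]]'|grep -E 'tcp|cont';python3 -m pendant '[[[-0.001,0,0,0,0,0,-1],[-0.001,0,0,0,0,0,-1]]]'|grep -E 'tcp|cont';done
```

```text
tcp_pos: [0.5296, -0.1015, 0.2485]
contact_force: [-0.9, -1.9, -1.3]
tcp_pos: [0.5295, -0.102, 0.2486]
contact_force: [-0.8, -0.4, -0.6]
tcp_pos: [0.5294, -0.1028, 0.2486]
contact_force: [0.5, -0.1, -1.8]
back
tcp_pos: [0.5244, -0.1029, 0.2486]
contact_force: [0.4, -0.7, -1.6]
tcp_pos: [0.5251, -0.1009, 0.2485]
contact_force: [-0.0, -0.4, -1.8]
tcp_pos: [0.5252, -0.1001, 0.2485]
contact_force: [-0.1, -3.2, -2.3]
tcp_pos: [0.5254, -0.0991, 0.2484]
contact_force: [0.4, -3.2, -1.7]
```

```bash
for i in 1; do python3 -m pendant '[[[0,-0.002,0,0,0,0,-1],[0,-0.004,0,0,0,0,-1],[0,-0.004,0,0,0,0,-1]]]'|grep -E 'tcp|cont'; python3 -m pendant '[[[0,-0.001,0,0,0,0,-1],[0,-0.001,0,0,0,0,-1]]]'|grep -E 'tcp|cont'; python3 -m pendant '[[[0,-0.001,0,0,0,0,-1],[0,-0.001,0,0,0,0,-1]]]'|grep -E 'tcp|cont';done
```

```text
tcp_pos: [0.5297, -0.1, 0.2484]
contact_force: [-0.5, -3.0, -3.0]
tcp_pos: [0.5302, -0.1001, 0.2483]
contact_force: [-1.8, -3.1, -0.9]
tcp_pos: [0.5309, -0.1004, 0.2482]
contact_force: [-3.9, -3.5, -1.5]
```

```bash
for i in 1; do python3 -m pendant '[[[0,0.0036,0,0,0,0,-1],[0,0.0036,0,0,0,0,-1]]]' 60|grep -E 'tcp|cont'; python3 -m pendant '[[[-0.003,0,0,0,0,0,-1],[-0.006,0,0,0,0,0,-1],[-0.009,0,0,0,0,0,-1],[-0.009,0,0,0,0,0,-1]]]'|grep -E 'tcp|cont'; python3 -m pendant '[[[-0.002,0,0,0,0,0,-1],[-0.004,0,0,0,0,0,-1],[-0.004,0,0,0,0,0,-1]]]'|grep -E 'tcp|cont';done; python3 d.py .5308 -.0850 .2485 -103
```

```text
tcp_pos: [0.5277, -0.0995, 0.2487]
contact_force: [-1.6, -3.2, -1.5]
tcp_pos: [0.5298, -0.0907, 0.2485]
contact_force: [-1.3, -6.7, -2.3]
tcp_pos: [0.5305, -0.0871, 0.2485]
contact_force: [-2.8, -7.3, -0.7]
shift [-0.0021  0.0002  0.    ] turn [ 0.04 -0.06 -0.05] | t 12.9 tcp [ 0.5305 -0.0871  0.2485] rot [ 1.7996e+02 -6.0000e-02 -1.0305e+02] F [-2.8 -7.3 -0.7] w 0.0251 gf 60.0
```

```bash
for i in 1; do python3 -m pendant '[[[-0.0012,0,0,0,0,0,-1],[-0.0021,0,0,0,0,0,-1],[-0.0021,0,0,0,0,0,-1]]]'|grep -E 'tcp|cont'; done
python3 - <<'E'
from plant import r
import numpy as np
F=[]
for _ in range(4): r.capture("top");s=r.get_state();F.append(s['contact_force'])
F=np.array(F);print(F.round(1),F.mean(0)@[.225,.974,0],F.mean(0)@[.974,-.225,0],s['tcp_pos'])
E
```

```text
tcp_pos: [0.531, -0.0853, 0.2485]
contact_force: [-2.6, -8.9, -1.6]
[[ -2.4  -8.6  -1.5]
 [ -2.2  -8.3  -1.7]
 [ -2.8  -9.8  -1.4]
 [ -2.6 -10.   -1.2]] -9.513551365645274 -0.36645048326890095 [ 0.53094225 -0.08532057  0.24851577]
```

```bash
for i in 1; do python3 -m pendant '[[[0,0,0.004,0,0,0,-1],[0,0,0.008,0,0,0,-1],[0,0,0.012,0,0,0,-1],[0,0,0.014,0,0,0,-1],[0,0,0.014,0,0,0,-1]]]'|grep -E 'tcp|cont'; python3 -m pendant '[[[0,0,0.002,0,0,0,-1],[0,0,0.004,0,0,0,-1],[0,0,0.004,0,0,0,-1]]]'|grep -E 'tcp|cont';done;  python3 d.py .5309 -.0853 .2184 -103
```

```text
tcp_pos: [0.5314, -0.0853, 0.2347]
contact_force: [-0.8, -8.8, -1.1]
tcp_pos: [0.5314, -0.0853, 0.2307]
contact_force: [-1.1, -9.4, 0.1]
shift [0.0001 0.0005 0.0123] turn [-0.02 -0.05 -0.06] | t 14.2 tcp [ 0.5314 -0.0853  0.2307] rot [-1.7998e+02 -5.0000e-02 -1.0306e+02] F [-1.1 -9.4  0.1] w 0.025 gf 60.0
```

```bash
for i in 1; do python3 -m pendant '[[[0,0.0003,0.0015,0,0,0,-1],[0,0.0003,0.003,0,0,0,-1],[0,0.0003,0.003,0,0,0,-1]]]'|grep -E 'tcp|cont'; python3 -m pendant '[[[0,0,0.0015,0,0,0,-1],[0,0,0.003,0,0,0,-1],[0,0,0.003,0,0,0,-1]]]'|grep -E 'tcp|cont';done;  python3 d.py .5309 -.0853 .2184 -103
```

```text
tcp_pos: [0.5311, -0.0852, 0.2278]
contact_force: [-1.4, -9.9, 0.3]
tcp_pos: [0.5311, -0.0851, 0.2246]
contact_force: [-1.1, -8.8, -1.6]
shift [0.0002 0.0001 0.0062] turn [-0.02 -0.03 -0.07] | t 14.8 tcp [ 0.5311 -0.0851  0.2246] rot [-1.7998e+02 -3.0000e-02 -1.0307e+02] F [-1.1 -8.8 -1.6] w 0.025 gf 60.0
```

```bash
for i in 1; do python3 -m pendant '[[[0,0,0.0015,0,0,0,-1],[0,0,0.003,0,0,0,-1],[0,0,0.003,0,0,0,-1]]]'|grep -E 'tcp|cont'; python3 -m pendant '[[[0,0,0.001,0,0,0,-1],[0,0,0.002,0,0,0,-1],[0,0,0.002,0,0,0,-1]]]'|grep -E 'tcp|cont';python3 -m pendant '[[[0,0,0.0007,0,0,0,-1],[0,0,0.0007,0,0,0,-1]]]'|grep -E 'tcp|cont';done;  python3 d.py .5309 -.0853 .2184 -103
```

```text
tcp_pos: [0.531, -0.085, 0.2216]
contact_force: [-0.6, -6.7, -0.2]
tcp_pos: [0.5311, -0.0849, 0.2196]
contact_force: [-1.3, -7.7, -1.0]
tcp_pos: [0.5312, -0.0849, 0.219]
contact_force: [-1.2, -7.1, -0.3]
shift [0.0005 0.0002 0.0006] turn [-0.03 -0.02 -0.06] | t 15.6 tcp [ 0.5312 -0.0849  0.219 ] rot [-1.7997e+02 -2.0000e-02 -1.0306e+02] F [-1.2 -7.1 -0.3] w 0.0248 gf 60.0
```

```bash
for i in 1; do python3 -m pendant '[[[0,0,0.0004,0,0,0,-1],[0,0,0.0004,0,0,0,-1]]]'|grep -E 'tcp|cont'; python3 -m pendant '[[[0.001,0,0,0,0,0,-1],[0.002,0,0,0,0,0,-1],[0.003,0,0,0,0,0,-1],[0.003,0,0,0,0,0,-1]]]'|grep -E 'tcp|cont';python3 -m pendant '[[[0.001,0,0,0,0,0,-1],[0.002,0,0,0,0,0,-1],[0.002,0,0,0,0,0,-1]]]'|grep -E 'tcp|cont';done;  python3 d.py .5293 -.0913 .2184 -103
```

```text
tcp_pos: [0.5312, -0.0849, 0.2187]
contact_force: [-1.7, -6.1, -0.1]
tcp_pos: [0.5305, -0.0877, 0.2187]
contact_force: [-1.3, -5.5, 0.1]
tcp_pos: [0.5301, -0.0896, 0.2187]
contact_force: [-1.5, -5.4, -0.5]
shift [0.0018 0.0004 0.0003] turn [-0.05  0.01 -0.06] | t 16.5 tcp [ 0.5301 -0.0896  0.2187] rot [-1.7995e+02  1.0000e-02 -1.0306e+02] F [-1.5 -5.4 -0.5] w 0.0247 gf 60.0
```

```bash
for i in 1; do python3 -m pendant '[[[0.0007,0,0,0,0,0,-1],[0.0013,0,0,0,0,0,-1],[0.0013,0,0,0,0,0,-1]]]'|grep -E 'tcp|cont'; python3 -m pendant '[[[0.0004,0,0,0,0,0,-1],[0.0004,0,0,0,0,0,-1]]]'|grep -E 'tcp|cont'; python3 -m pendant '[[[0.0004,0,0,0,0,0,-1],[0.0004,0,0,0,0,0,-1]]]'|grep -E 'tcp|cont'; python3 -m pendant '[[[0.0004,0,0,0,0,0,-1],[0.0004,0,0,0,0,0,-1]]]'|grep -E 'tcp|cont';done
```

```text
tcp_pos: [0.5298, -0.0908, 0.2186]
contact_force: [-0.7, -4.4, 1.1]
tcp_pos: [0.5297, -0.0912, 0.2186]
contact_force: [0.5, -3.3, -0.0]
tcp_pos: [0.5295, -0.0916, 0.2185]
contact_force: [0.0, -3.1, -0.0]
tcp_pos: [0.5295, -0.0917, 0.2185]
contact_force: [0.2, -0.6, 0.0]
```

```bash
python3 -m pendant '[[[0,0,0,0,0,0,-1],[0,0,0,0,0,0,-1],[0,0,0,0,0,0,-1]]]' 3; python3 -m pendant '[[[0,0,0,0,0,0,-0.3],[0,0,0,0,0,0,-0.1],[0,0,0,0,0,0,0.05],[0,0,0,0,0,0,0.05],[0,0,0,0,0,0,0.05]]]'; python3 -m pendant '[[[0,0,0,0,0,0,0.05],[0,0,0,0,0,0,0.05]]]'
```

```text
time_s: 17.7
tcp_pos: [0.5294, -0.0918, 0.2184]
eef_rot: [-180.0, 0.0, -103.0]
contact_force: [1.2, 2.2, -1.6]
gripper_width: 0.0258
gripper_force: 3.0
time_s: 18.2
tcp_pos: [0.5292, -0.0921, 0.2184]
eef_rot: [180.0, -0.0, -103.1]
contact_force: [1.6, -0.3, -0.3]
gripper_width: 0.0457
gripper_force: 0.0
time_s: 18.4
tcp_pos: [0.5292, -0.0921, 0.2184]
eef_rot: [180.0, -0.0, -103.1]
contact_force: [0.1, 0.0, -0.8]
gripper_width: 0.0464
gripper_force: 0.0
```

Lift straight up, then withdraw toward the robot's side to look.

```bash
python3 -m pendant '[[[0,0,-0.02,0,0,0,0.05],[0,0,-0.05,0,0,0,0.05],[0,0,-0.1,0,0,0,0.05],[0,0,-0.15,0,0,0,0.05],[0,0,-0.18,0,0,0,0.05]]]'|tail -4; python3 -m pendant '[[[0.05,0,0,0,0,0,0.05],[0.1,0.01,0,0,0,0,0.05],[0.15,0.02,0,0,0,0,0.05],[0.2,0.04,0,0,0,0,0.05],[0.25,0.05,0,0,0,0,0.05]]]';python3 -m pendant '[[[0.05,0,0,0,0,0,0.05],[0.1,0.02,0,0,0,0,0.05],[0.1,0.02,0,0,0,0,0.05],[0.1,0.02,0,0,0,0,0.05]]]'
python3 - <<'E'
import cv2,numpy as np
from plant import r
o=[]
for n,x,y in(("top",320,195),("scene",284,110)):
    m=np.mean([r.capture(n)[:,:,::-1].astype(float) for _ in range(2)],0);cv2.imwrite(f"pics/end_{n}.png",m)
    o.append(cv2.resize(m[y:y+100,x:x+100],(400,400),interpolation=cv2.INTER_CUBIC))
cv2.imwrite("pics/e1.png",np.clip(np.hstack(o)*1.4,0,255).astype('uint8'))
E
```

```text
eef_rot: [-179.7, 0.1, -103.0]
contact_force: [0.4, 0.1, 0.3]
gripper_width: 0.0458
gripper_force: 0.0
time_s: 19.4
tcp_pos: [0.4252, -0.3194, 0.3987]
eef_rot: [-180.0, 0.0, -103.0]
contact_force: [1.9, -0.3, 1.1]
gripper_width: 0.0459
gripper_force: 0.0
time_s: 19.8
tcp_pos: [0.3837, -0.4122, 0.398]
eef_rot: [180.0, 0.0, -103.2]
contact_force: [0.5, 0.8, -0.2]
gripper_width: 0.0461
gripper_force: 0.0[ WARN:0@0.628] global loadsave.cpp:1063 imwrite_ Unsupported depth image for selected encoder is fallbacked to CV_8U.
```

View pics/e1.png

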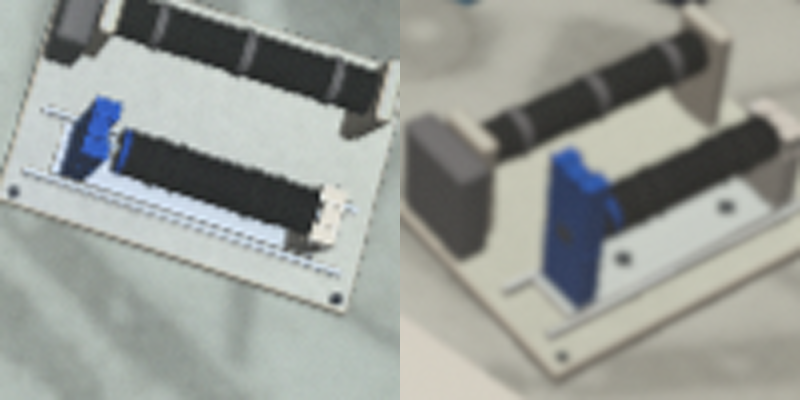

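The roller lies level between the brackets. Its plain end at about (318,210) is flush with the white bracket, and the pin at about (115,145) is in the blue groove. The arm is clear, so I'm handing in.

```bash
python3 -c "
from plant import r
print(r.close_job())"
```

```text
the job is handed in; nothing more can be done
None
```

The roller is in the bottle roller stand with both ends home as far as the last pictures and force readings show, the gripper is open and clear, and the job was handed in at about 20 s of the 42 s allowed.

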